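# Shift the bench gearbox through its H-gate

### The arm

A 7-joint arm with a two-finger parallel gripper is mounted at the origin on a cart in front of the work surface, level with it; the furniture and walls round the work are solid. World frame = base frame: x ahead of the robot, y to its left, z up, the work surface at z = 0. Lengths are in m, angles in degrees, forces in N, time in s.
With the tool pointing down it reaches from about 0.35 to 0.9 m from the base axis. Payload 7.2 kg.
Tool frame: the origin (TCP) lies at the centre of the arm's flange, where the gripper is bolted on; the fingertips stand 173 mm ahead of it and the grasp point (between the pads) lies 155 mm ahead of it; x points along the fingers, z is the direction in which the jaws open and shut, and the axes are right-handed (so a half turn about x gives the same grasp; the last joint's range is limited). The gripper opens to 85 mm and grips with 20 to 120 N. Pads are 22 mm wide; open, the fingers measure 114 mm over their backs; the gripper's body (76 mm by 85 mm) begins 54 mm behind the grasp point. The pads swing forward as they close: fully open they stand 13 mm farther back than shut.
Start: joints at [-67.85, 23.554, -0.728, 91.456, 0.321, 64.991, -4.71], TCP at [0.275, 0.561, 0.405] pointing down, gripper open.
Joint ranges: [-169.25, 169.25], [-16.82, 113.86], [-84.01, 82.57], [7.8, 145.47], [-59.2, 239.2], [7.22, 106.19], [-163.78, 163.78]. Speed limits (degrees/s): [136.94, 136.94, 172.46, 172.46, 180, 180, 180].

### API

Orientations are given as a 3x3 rotation matrix whose columns are the frame's x, y, z axes.
In Python, from workcell import manip, hand, ik, get_image, job, nets, telemetry gives the robot as it stands. Calls block until the motion is done:
- manip.reach(position, orientation): joint-space move of the TCP to a pose.
- manip.move_l(position, frame=None, v=0.15): straight line of the TCP; frame=None keeps the orientation; v is the mean speed in m/s.
- manip.move_joints(angles): joint-space move.
- hand.release() and hand.grab(): open the fingers fully, or close them until they stop; the grip force is fixed at half the most.
- manip.dwell(seconds).
- ik(position, orientation): joint angles nearest the present ones, or None.
- get_image(name): name is "scene" or "side" or "wrist"; returns a dict with "pixels" (400x640x3 uint8, red, green, blue), "K" (3x3 intrinsics, pixels), "R" (3x3) and "t" (3): a world point X has camera coordinates R X + t; the wrist camera has in their place "mount" (4x4, takes a point from camera to tool coordinates, whose origin is the TCP and whose axes are the tool frame's). Camera axes: x right, y down, z forward; pixel columns grow to the right and rows downward; lengths in m; the calibration is good to about 2 mm. A picture is of the moment at which its call begins: read the wrist's pose just before it. There is no depth.
A pose or a line that the arm cannot do raises manip.MotionError and nothing moves.
- job.hand_in(): hands the job in, once; it reports no verdict.
Trained networks look in a picture, given as the dict that the camera call returned (one of the last four; its "shot" number tells which), for a name from the list of things; names that differ only in an ending like _2 or _b are one class to them, and where a whole thing is asked for, a point or a joint stands for the part that bears it (a point fixed in the world has none). Each returns a list of dicts, best first, with "conf" (0 to 1); they miss things now and then, are a little off and sometimes report something else, mostly with a low value. They report only what shows in the picture. A call takes as long as a camera call.
- nets.boxes_of(picture, label): "location" ([x, y, z] in m, in world coordinates, good to about 4 mm: the middle of the surface that is visible of it).
- nets.place_of(picture, label): "location" ([x, y, z] in m, in world coordinates, good to about 4 mm: a listed point, or the origin of a listed thing).
Readings, each from a call of its own:
- telemetry.current_time(): time.
- telemetry.current_joint_pos(): joint angles.
- telemetry.current_joint_vel(): joint speeds.
- telemetry.current_joint_efforts(): joint torques, N m.
- telemetry.current_tcp_pos(): TCP position.
- telemetry.current_eef_rot(): TCP orientation.
- telemetry.current_wrist_force(): force on the tool from outside, world axes, zero at the start.
- telemetry.current_moment(): the same for the moment, N m.
- telemetry.current_opening(): opening from 0.0 (shut) to 1.0 (fully open).
Only numpy, scipy, OpenCV 4.12 (cv2) and the standard library are available. Lean on these libraries where they do the work, as an engineer would, in place of code of your own. Each camera call takes 0.05 s, during which the arm holds its last target. There are 200 camera calls.

### The job

The small change-speed gearbox on the bench is in the wrong gear: shift it into the slot of its H-gate nearest the oil filler cap, which is the corner at the belt-pulley end. Push the ball-knobbed lever from the side with shut fingers, out of its present slot to neutral, across the gate and fully home in the named slot; do not take the lever between the fingers, do not force it hard against the gate, and leave the oil can and the hand tools where they lie.

Things in the scene. Friction and masses are not known exactly. Their poses are not given: they have to be found in the camera images.
- gearbox: Grey cast gearbox bolted to the bench at any yaw; it does not move. Foot 176 x 136 mm, case 150 x 116 mm, top 86 mm above the bench. Origin under the centre of the foot; x points to the belt-pulley end, y to the side with the oil filler cap, z up. A tower 92 x 80 mm on it is closed by the steel gate plate. The lever starts in the slot at -x, -y; the named slot is at +x, +y, diagonally opposite.
- gate_centre (a point): Centre of the H-gate, on the plate's top, 123 mm above the bench, axes as the gearbox. Opening 64 mm along x, 54 mm along y; two tongues along x, 18 mm wide with round noses, divide it into lanes at y = -18 and +18 mm, each 18 mm wide, and leave a neutral channel from x = -9 to +9 mm. Four slots: each lane toward +x and -x.
- gear_lever: Gear lever: round steel stem, 12 mm thick, with a black ball knob of 36 mm diameter. Origin at its pivot, 65 mm above the bench on the gearbox's z axis; z along the stem; ball centre 135 mm from the pivot. The stem runs against the gate's edges (3 mm play each side, 7 mm at the knob). It stays where it is left (friction, no spring or detent); 2 to 5 N at the knob moves it.
- knob (a point): Centre of the ball knob (radius 18 mm). It stands 200 mm above the bench when upright, about 184 mm in a slot. In the gearbox's frame it lies at x = -52, y = -39 mm in the starting slot, at x = 0, y = -42 to +42 mm along neutral, and at x = +52, y = +39 mm in the named slot.
- gate_shift (a joint): Lean of the lever along the lanes, rad, positive toward the pulley end (gearbox +x): 0 in neutral, -0.40 to -0.35 at the start, stops at -0.40 and +0.40 (fully home). Knob's x in the gearbox frame = 135 mm x sin(gate_shift). The lever crosses from lane to lane only while this is within about 0.05 of 0.
- gate_select (a joint): Lean across the lanes, rad, positive toward the filler side (gearbox +y): -0.32 in the -y lane, +0.32 in the +y lane (play 0.27 to 0.34), stops at -0.34 and +0.34. Knob's y in the gearbox frame = 135 mm x sin(gate_select) x cos(gate_shift); its height = 65 mm + 135 mm x cos(gate_select) x cos(gate_shift).
- target_slot (a point): Middle of the stem's final place in the named slot, on the top of the gate plate (x = 24.5, y = 18, z = 123 mm in the gearbox's frame).
- filler_cap (a point): Top of the oil filler cap, a round dark cap 26 mm in diameter on a short neck, on the corner of the case's top next to the named slot (x = 58, y = 43, z = 116 mm in the gearbox's frame).
- pulley (a point): Centre of the V-belt pulley, 72 mm in diameter, 32 mm long, on the shaft at the gearbox's +x end, 50 mm above the bench. It does not turn. The opposite end has only a bare shaft stub with a key.
- oil_can: Copper oil can, 61 mm in diameter, 181 mm high with its spout, standing upright on the bench; origin at the centre of its bottom. A bystander: it must not be moved.
- spanner: Double open-end spanner, 216 x 40 x 8 mm, lying on the bench; origin under its middle, y along its length. A bystander: it must not be moved.
- punch: Round punch, 141 mm long, 18 mm thick, lying on the bench; origin under its middle, y along its length. A bystander: it must not be moved.
- file_0: File with a red handle, 239 mm long, 27 mm thick, lying on the bench; origin under its middle, y along its length. A bystander: it must not be moved.

How it is judged (in metres and radians):
At the end, for the whole second after the job is handed in: The lever stands in the slot at the pulley end on the filler side (gate_select above 0.24 rad) and fully home (gate_shift above 0.34 rad of its 0.40 rad stop), at rest; every bystander is within 20 mm of where it lay (value of joint gate_shift above 0.34 rad and value of joint gate_select above 0.24 rad and velocity of joint gate_shift between -0.05 and 0.05 rad/s and distance of each of oil_can, spanner, punch, file_0 from where it was at the start of the episode below 0.02 m); the robot touches nothing.
It fails at once if the lever is taken between the fingers instead of being pushed (x of the grasp point in the frame of knob between -0.01 and 0.01 m and y of the grasp point in the frame of knob between -0.01 and 0.01 m and z of the grasp point in the frame of knob below 0.016 m).
It fails at once if the lever is forced: the arm presses on it with more than 60 N (contact force between the arm and gear_lever above 60 N).
It fails at once if the oil can, spanner, punch or file is lifted or moved more than 30 mm (distance of any of oil_can, spanner, punch, file_0 from where it was at the start of the episode above 0.03 m).
It also fails if it takes over 48 s, if anything falls off the work surface, if the arm or the gripper's body presses on something with over 40 N, if the wrist force passes 120 N, or if a joint passes its speed limit or range.

## Working session

There is one attempt and no reset: what is moved stays moved. The work goes in short steps, each a Python script; the robot and the scene stay as the last script left them, time stands still between calls to the robot, and variables do not carry over. Pictures are saved under pics/ and viewed, about 8 in all and at most 12, crops included, and the job is handed in when it is done.

```bash
mkdir -p pics; ls; cat > /tmp/a.py <<'E'
from workcell import *
import cv2,numpy as np
print(telemetry.current_time())
for c in ["scene","side"]:
    p=get_image(c); cv2.imwrite(f"pics/{c}0.png",p["pixels"][:,:,::-1])
    print(c,(-p["R"].T@p["t"]).round(3))
    for l in ["gearbox","gate_centre","knob","target_slot","filler_cap","pulley","oil_can","spanner","punch","file_0"]:
        print(l,[(np.round(d["location"],4).tolist(),round(d["conf"],2)) for d in nets.place_of(p,l)[:2]])
print(telemetry.current_time())
E
python3 /tmp/a.py
```

```text
pics
0.0
scene [-0.284 -0.651  0.806]
gearbox [([0.5239, -0.2377, -0.0046], 0.96), ([0.5665, -0.1836, 0.1859], 0.19)]
gate_centre [([0.5251, -0.2332, 0.1195], 0.75)]
knob [([0.569, -0.1826, 0.1873], 0.72)]
target_slot [([0.5074, -0.2611, 0.1235], 0.88)]
filler_cap [([0.4855, -0.2909, 0.1123], 0.62)]
pulley [([0.4232, -0.2646, 0.0516], 0.97), ([0.37, 0.0586, -0.0025], 0.28)]
oil_can [([0.4571, 0.1271, -0.0003], 0.8), ([0.5677, 0.0315, -0.0048], 0.32)]
spanner [([0.3671, 0.0569, -0.0039], 0.64), ([0.456, 0.1251, 0.0009], 0.39)]
punch [([0.6043, -0.4131, -0.0028], 0.65)]
file_0 [([0.5676, 0.0328, -0.007], 0.82)]
side [ 0.126 -1.002  0.648]
gearbox [([0.5251, -0.2373, 0.0039], 0.91)]
gate_centre [([0.5319, -0.2385, 0.1256], 0.67)]
knob [([0.5643, -0.1814, 0.1859], 0.87), ([0.5641, 0.0361, -0.0001], 0.24)]
target_slot [([0.5083, -0.2598, 0.1218], 0.88)]
filler_cap [([0.4846, -0.2944, 0.1148], 0.77)]
pulley []
oil_can [([0.4556, 0.1255, 0.0018], 0.97), ([0.5305, -0.2353, 0.1267], 0.22)]
spanner [([0.3644, 0.0634, -0.0001], 0.63)]
punch [([0.6097, -0.4134, -0.0021], 0.81)]
file_0 [([0.5661, 0.0391, -0.0012], 0.63)]
1.1
```

View pics/scene0.png

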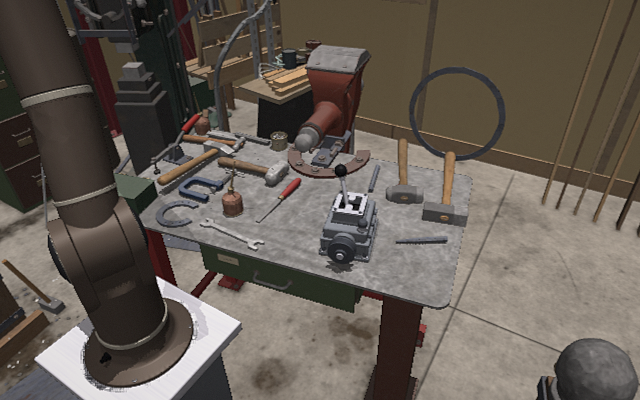

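```bash
cat > h.py <<'E'
from workcell import *
import cv2,numpy as np
from scipy.optimize import least_squares
M=[((0,0,0),(.5239,-.2377)),((0,0,0),(.5251,-.2373)),((0,0,0),(.5251,-.2332)),((0,0,0),(.5319,-.2385)),
((24.5,18,0),(.5074,-.2611)),((24.5,18,0),(.5083,-.2598)),((58,43,0),(.4855,-.2909)),((58,43,0),(.4846,-.2944)),((-51,-39,0),(.569,-.1826)),((-51,-39,0),(.5643,-.1814)),((105,0,0),(.4232,-.2646))]
P=np.array([m[0][:2] for m in M])/1e3; Q=np.array([m[1] for m in M])
rz=lambda a:np.array([[np.cos(a),-np.sin(a)],[np.sin(a),np.cos(a)]])
f=lambda v,P=P,Q=Q:(P@rz(v[2]).T+v[:2]-Q).ravel()
fit=least_squares(f,[.526,-.237,-2.85],loss='soft_l1',f_scale=.003).x
G=rz(fit[2]); C=fit[:2]
def W(x,y,z): return np.r_[G@np.array([x,y])/1e3+C,z/1e3]
def L(p): return np.r_[(G.T@(np.array(p[:2])-C))*1e3,p[2]*1e3]
def ori(s): # tool y along s*gearbox x
    x=np.array([0,0,-1.]);y=np.r_[s*G[:,0],0];return np.c_[x,y,np.cross(x,y)]
def tip(x,y,z): return W(x,y,z+173)
def knob():
    o=[]
    for c in ["scene","side"]:
        for d in nets.place_of(get_image(c),"knob")[:1]: o.append((c,L(d["location"]).round(1).tolist(),round(d["conf"],2)))
    return o
E
python3 - <<'E'
from h import *
print(fit,np.degrees(fit[2]),np.abs(f(fit)).reshape(-1,2).round(4).tolist())
for s in (1,-1):
  for q in [(-95,-40,260),(-95,-40,168),(-20,-40,168),(0,-85,168),(0,10,168),(-35,40,168),(25,40,168)]:
    j=ik(tip(*q),ori(s)); print(s,q,None if j is None else np.round(j))
E
```

```text
[ 0.52670962 -0.23562153 -2.85443887] -163.54730009720214 [[0.0028, 0.0021], [0.0016, 0.0017], [0.0016, 0.0024], [0.0052, 0.0029], [0.0009, 0.0013], [0.0, 0.0], [0.0022, 0.0024], [0.0013, 0.0011], [0.0044, 0.0012], [0.0003, 0.0024], [0.0028, 0.0008]]
1 (-95, -40, 260) [-12.  25.  33.  90. -14.  69. 130.]
1 (-95, -40, 168) [ -7.  29.  27.  96. -15.  58. 130.]
1 (-20, -40, 168) [-11.  24.  34. 105. -16.  55. 137.]
1 (0, -85, 168) [-16.  20.  35. 111. -14.  53. 132.]
1 (0, 10, 168) [ -9.  27.  39. 103. -20.  57. 145.]
1 (-35, 40, 168) [ -4.  31.  36.  97. -20.  59. 145.]
1 (25, 40, 168) [-10.  29.  47. 103. -25.  58. 154.]
-1 (-95, -40, 260) [-21.  28.  48.  91. -22.  71. -43.]
-1 (-95, -40, 168) [-20.  34.  46.  97. -27.  61. -39.]
-1 (-20, -40, 168) [-25.  31.  57. 106. -30.  59. -30.]
-1 (0, -85, 168) [-30.  25.  55. 112. -25.  56. -37.]
-1 (0, 10, 168) [-22.  35.  62. 104. -35.  62. -20.]
-1 (-35, 40, 168) [-19.  41.  62.  97. -39.  66. -19.]
-1 (25, 40, 168) [-16.  34.  58. 104. -33.  61. -19.]
```

View pics/side0.png

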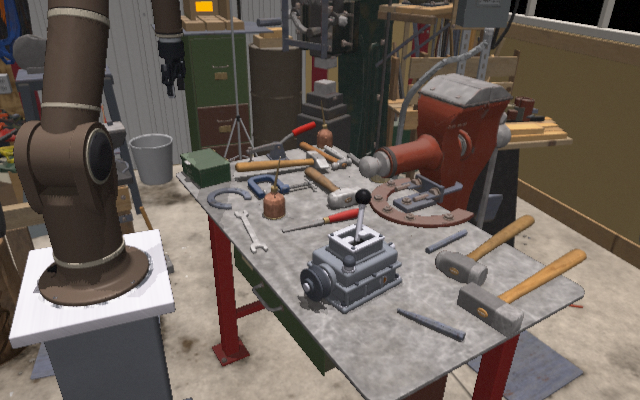

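```bash
python3 - <<'E'
from h import *
p=get_image("scene");R,t,K=p["R"],p["t"],p["K"];c=-R.T@t
for u in [(300,150),(325,175),(345,170),(370,155),(330,160)]:
    d=R.T@np.linalg.inv(K)@np.r_[u,1]; print(u,(c+d*(-c[2]/d[2])).round(3))
for X in ((.8,-.1,.35),(.9,-.1,.35),(.9,-.1,.25)):
    q=K@(R@np.array(X)+t);print(X,(q[:2]/q[2]).round())
E
```

```text
(300, 150) [0.864 0.154 0.   ]
(325, 175) [ 0.765 -0.014  0.   ]
(345, 170) [ 0.826 -0.058  0.   ]
(370, 155) [ 0.961 -0.088  0.   ]
(330, 160) [0.858 0.021 0.   ]
(0.8, -0.1, 0.35) [355.  77.]
(0.9, -0.1, 0.35) [371.  66.]
(0.9, -0.1, 0.25) [369.  97.]
```

```bash
python3 - <<'E'
from h import *
hand.grab()
O=ori(-1)
manip.reach([.43,.02,.45],O)
manip.reach(tip(-110,-40,240),O)
manip.move_l(tip(-110,-40,165),v=.2)
F=lambda:(np.r_[G.T@(telemetry.current_wrist_force()[:2]),0]).round(2)
print(telemetry.current_time(),F(),telemetry.current_opening(),knob())
for x in (-95,-90,-85,-80,-75,-70,-60):
    manip.move_l(tip(x,-40,165),v=.06); print(x,F(),L(telemetry.current_tcp_pos()).round(1))
print(knob(),telemetry.current_time())
p=get_image("wrist");cv2.imwrite("pics/w1.png",p["pixels"][:,:,::-1])
p=get_image("side");cv2.imwrite("pics/s1.png",cv2.resize(p["pixels"][120:330,240:480,::-1],None,fx=3,fy=2.8))
E
```

```text
5.525 [-0.22  0.58  0.  ] 8.308011811383115e-05 [('scene', [2.9, -0.5, 121.2], 0.75), ('side', [-54.4, -35.7, 183.7], 0.98)]
-95 [-0.43 -0.73  0.  ] [-94.5 -39.8 338.3]
-90 [0.49 1.09 0.  ] [-89.8 -39.9 338. ]
-85 [-0.64 -0.13  0.  ] [-84.7 -39.9 338. ]
-80 [-2.27 -0.38  0.  ] [-80.1 -40.1 338.1]
-75 [-3.07 -0.    0.  ] [-75.5 -40.1 338.4]
-70 [-3.55 -0.53  0.  ] [-70.3 -40.1 338.2]
-60 [-2.75 -1.02  0.  ] [-59.7 -40.  337.8]
[('scene', [-35.0, -40.9, 194.4], 0.72), ('side', [-31.8, -41.4, 194.2], 0.62)] 7.8917
```

View pics/s1.png

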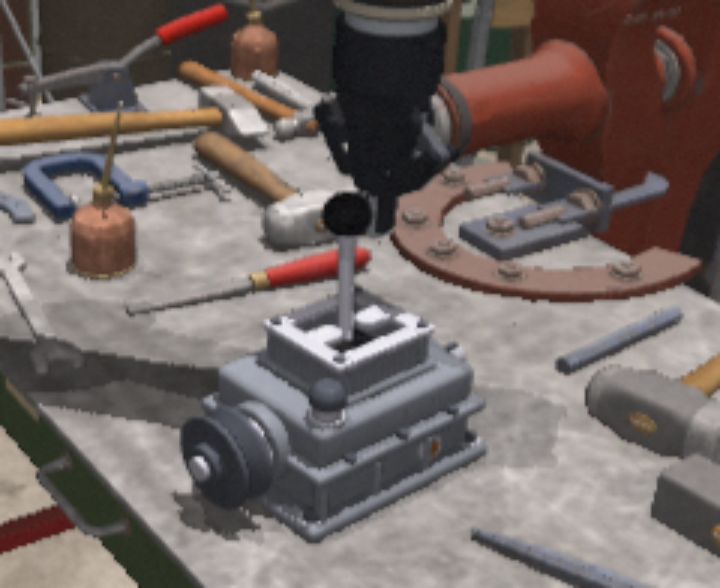

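```bash
python3 - <<'E'
from h import *
F=lambda:(np.r_[G.T@(telemetry.current_wrist_force()[:2]),0]).round(2)
manip.move_l(tip(-29,-41,165),v=.06); print(F(),L(telemetry.current_tcp_pos()).round(1))
for i in range(3):print(knob())
for c in("scene","side"):
    p=get_image(c)
    for l in("gearbox","gate_centre","target_slot","filler_cap"):print(c,l,[(L(d["location"]).round(1),round(d["conf"],2)) for d in nets.place_of(p,l)[:1]])
print(telemetry.current_time())
p=get_image("wrist");cv2.imwrite("pics/w2.png",p["pixels"][:,:,::-1])
E
```

```text
[-0.35 -0.01  0.  ] [-28.6 -41.  337.8]
[('scene', [-2.5, -44.1, 195.6], 0.56), ('side', [-0.4, -38.5, 198.5], 0.75)]
[('scene', [-2.1, -39.6, 195.3], 0.65), ('side', [-1.3, -39.9, 199.2], 0.65)]
[('scene', [-4.0, -41.5, 194.1], 0.66), ('side', [1.2, -42.0, 196.4], 0.9)]
scene gearbox [(array([ 2.2,  2.7, -6.1]), 0.94)]
scene gate_centre [(array([  6.9,  -2.8, 122.4]), 0.94)]
scene target_slot [(array([ 24.3,  17.9, 124.6]), 0.95)]
scene filler_cap [(array([ 58.6,  40.4, 112.4]), 0.65)]
side gearbox [(array([0.5, 2. , 3.9]), 0.71)]
side gate_centre [(array([ -6.4,   3. , 129.7]), 0.83)]
side target_slot [(array([ 24. ,  18.2, 121.4]), 0.91)]
side filler_cap [(array([ 60.6,  46.6, 116. ]), 0.85)]
9.7583
```

View pics/w2.png

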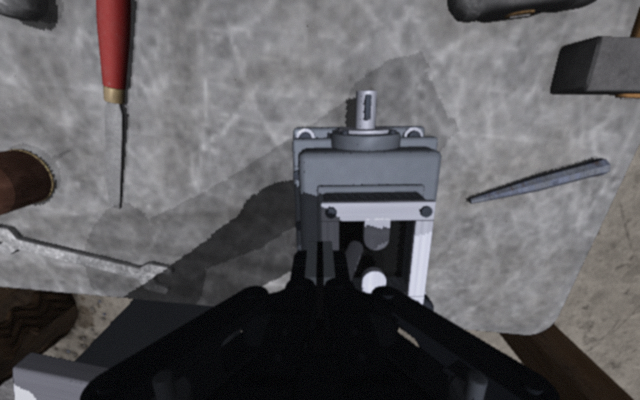

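```bash
python3 - <<'E'
from h import *
F=lambda:(np.r_[G.T@(telemetry.current_wrist_force()[:2]),0]).round(2)
manip.move_l(tip(-27.5,-41,165),v=.06)
manip.move_l(tip(-60,-41,165),v=.2)
manip.move_l(tip(-60,-98,165),v=.2)
manip.move_l(tip(0,-98,165),v=.2)
print(telemetry.current_time(),knob(),F())
for y in (-85,-80,-75,-70,-65,-55,-40,-20,-5):
    manip.move_l(tip(0,y,165),v=.07); print(y,F())
    if abs(F()[1])>15: break
print(knob(),knob(),telemetry.current_time())
E
```

```text
11.2583 [('scene', [-0.6, -41.2, 195.1], 0.65), ('side', [1.0, -37.6, 196.5], 0.76)] [0.66 0.3  0.  ]
-85 [ 0.51 -0.5   0.  ]
-80 [1.15 0.18 0.  ]
-75 [ 0.2  -3.55  0.  ]
-70 [ 1.72 -6.75  0.  ]
-65 [ 1.81 -9.58  0.  ]
-55 [ 0.69 -8.76  0.  ]
-40 [-0.46 -4.99  0.  ]
-20 [-1.82  1.61  0.  ]
-5 [-1.82  1.62  0.  ]
[('scene', [-6.4, 31.1, 196.8], 0.82), ('side', [-2.6, 31.7, 201.4], 0.79)] [('scene', [-6.9, 30.7, 195.6], 0.71), ('side', [-5.5, 33.3, 199.8], 0.74)] 14.65
```

```bash
python3 - <<'E'
from h import *
F=lambda:(np.r_[G.T@(telemetry.current_wrist_force()[:2]),0]).round(2)
for y in (0,3,6,8):
    manip.move_l(tip(-3,y,165),v=.06); print(y,F(),L(telemetry.current_tcp_pos()).round(1))
    if abs(F()[1])>15: break
print(knob(),knob())
x0=L(telemetry.current_tcp_pos())[:2]
manip.move_l(tip(x0[0],x0[1]-20,165),v=.2)
manip.move_l(tip(-60,-10,165),v=.2)
manip.move_l(tip(-60,41,165),v=.2)
print(knob(),telemetry.current_time(),F())
for x in (-45,-40,-35,-30,-25,-20,-10):
    manip.move_l(tip(x,41,165),v=.06); print(x,F())
    if abs(F()[0])>20: break
print(knob(),telemetry.current_time())
p=get_image("side");cv2.imwrite("pics/s3.png",cv2.resize(p["pixels"][120:330,240:480,::-1],None,fx=3,fy=2.8))
E
```

```text
0 [0.49 1.18 0.  ] [ -3.5   2.6 340.8]
3 [-0.2   2.38  0.  ] [ -3.4   5.2 340.4]
6 [-0.76  1.47  0.  ] [ -3.3   7.7 339.9]
8 [0.3  1.07 0.  ] [ -3.3   9.4 339.5]
[('scene', [-6.3, 39.8, 193.2], 0.55), ('side', [-6.4, 40.9, 197.2], 0.88)] [('scene', [-4.6, 41.2, 197.0], 0.75), ('side', [-3.5, 45.9, 197.0], 0.82)]
[('scene', [-5.9, 40.8, 196.8], 0.82), ('side', [-7.0, 41.0, 194.1], 0.73)] 17.3417 [-0.33 -0.19  0.  ]
-45 [-1.02  0.    0.  ]
-40 [0.41 0.9  0.  ]
-35 [-0.05 -0.07  0.  ]
-30 [-1.69  0.06  0.  ]
-25 [-1.82  0.23  0.  ]
-20 [-1.55  0.96  0.  ]
-10 [0.67 0.75 0.  ]
[('scene', [13.0, 37.4, 192.6], 0.56), ('side', [19.5, 41.4, 193.7], 0.75)] 19.5083
```

View pics/s3.png

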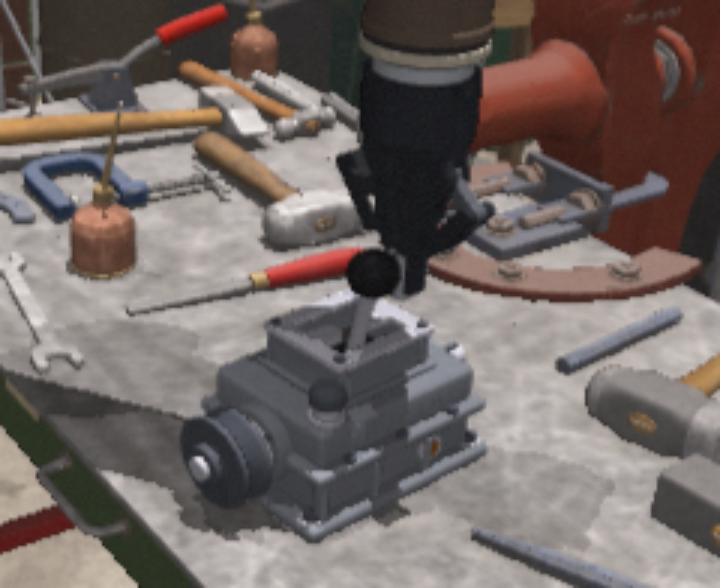

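```bash
python3 - <<'E'
from h import *
F=lambda:(np.r_[G.T@(telemetry.current_wrist_force()[:2]),0]).round(2)
for x in (0,10,15,18,20,21,22,23,24,25,26,27):
    manip.move_l(tip(x,40,161),v=.05); print(x,F(),L(telemetry.current_tcp_pos()).round(1))
    if abs(F()[0])>15: break
print(knob(),knob(),telemetry.current_time())
E
```

```text
0 [-0.07 -0.52  0.  ] [  0.4  39.9 333.9]
10 [-0.85  0.14  0.  ] [ 10.5  40.  334. ]
15 [-1.68  0.38  0.  ] [ 15.3  40.  334. ]
18 [-2.26 -0.42  0.  ] [ 18.1  40.  334. ]
20 [-2.96  0.58  0.  ] [ 20.  40. 334.]
21 [-2.37 -0.31  0.  ] [ 21.  40. 334.]
22 [-3.16 -0.96  0.  ] [ 22.1  40.  334. ]
23 [-3.83 -0.06  0.  ] [ 23.  40. 334.]
24 [-5.14  0.37  0.  ] [ 23.7  39.9 334. ]
25 [-7.25 -0.03  0.  ] [ 24.3  39.8 334. ]
26 [-8.63  0.25  0.  ] [ 24.7  39.6 334. ]
27 [-10.32  -0.19   0.  ] [ 25.1  39.5 333.9]
[('scene', [49.1, 35.9, 184.6], 0.68)] [('scene', [51.5, 39.4, 185.6], 0.79), ('side', [51.9, 39.6, 187.6], 0.85)] 23.175
```

Force rises with the commanded position at the stop, and the knob is at x≈51: home. I'll retract straight back, then lift.

```bash
python3 - <<'E'
from h import *
manip.move_l(tip(-35,40,163),v=.15)
manip.move_l(tip(-50,40,280),v=.2)
manip.dwell(.5)
print(knob(),knob(),telemetry.current_time())
for c in("scene","side"):
  p=get_image(c)
  for l in("oil_can","spanner","punch","file_0"):print(c,l,[np.round(d["location"],3) for d in nets.place_of(p,l)[:1]])
cv2.imwrite("pics/s4.png",cv2.resize(p["pixels"][120:330,240:480,::-1],None,fx=3,fy=2.8))
E
```

```text
[('scene', [50.6, 39.6, 185.3], 0.67), ('side', [53.4, 38.6, 186.6], 0.56)] [('scene', [50.9, 36.5, 184.8], 0.54), ('side', [53.4, 40.3, 186.0], 0.85)] 25.3833
scene oil_can [array([ 0.457,  0.124, -0.002])]
scene spanner [array([ 0.369,  0.059, -0.005])]
scene punch [array([ 0.605, -0.413,  0.001])]
scene file_0 [array([ 0.567,  0.031, -0.004])]
side oil_can [array([0.458, 0.125, 0.002])]
side spanner [array([0.369, 0.061, 0.   ])]
side punch [array([ 0.607, -0.414, -0.004])]
side file_0 [array([0.568, 0.037, 0.001])]
```

View pics/s4.png

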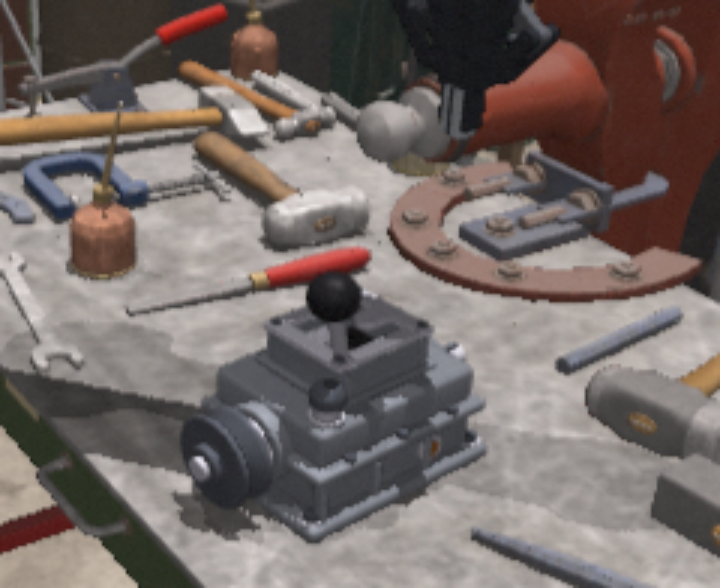

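The lever leans over the filler cap corner, the arm is clear, and the tools have not moved.

```bash
python3 -c "
from workcell import *
print(telemetry.current_wrist_force()); job.hand_in()"
```

```text
[ 0.02126978 -0.05331526 -0.42528241]
the job is handed in; nothing more can be done
```

The gear lever is in the slot nearest the oil filler cap, fully home, and the job is handed in. I pushed it with shut fingers the whole way: out of its starting slot to neutral, across the gate, then into the slot until the force showed it was against the stop.

**Lever position:** with the arm backed off, the networks put the knob at about x = 52, y = 39 mm in the gearbox's frame. That is a gate_shift of about 0.39 rad, and it matches the expected place for this slot.

**Forces:** the highest wrist force I read was about 10 N, but I only read it between moves. After the arm was lifted clear it read about 0.4 N, so the robot was touching nothing.

**Bystanders:** the oil can, spanner, punch and file all read within about 5 mm of their starting places, which is within the networks' accuracy.

**Time:** the clock stood at about 25 s shortly before hand-in.

**Readings that disagreed:**
- **False knob sighting:** one early scene-camera reading placed the knob at the gate centre. The side camera had it where it belonged.
- **Drift while crossing:** the knob slid to about x = -6 mm, still inside the neutral channel, and it did no harm.

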